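# Tip the tube block out of its storage box and set it on the hotplate

## Task

The aluminium tube block lies sunk in its close-fitting pocket in the wooden storage box, with no room for fingers around it: press down on the end of the block at the notched, open end of the pocket so that it rocks up and stays tipped in the pocket by itself. Then take the block by its raised end, lift it out and set it down flat, holes up, in the middle of the hotplate's top and square with it, and let go only when it is resting there. Leave the beaker, tube rack, wash bottle and measuring cylinder where they stand.

Things in the scene. Friction and masses are not known exactly. Their poses are not given: they have to be found in the camera images.
- block_center (a point): Centre, half-way up, of the aluminium tube block: a bare metal bar 110 mm long (x), 56 wide (y), 30 thick (z, up out of the top face), about 0.4 kg, fifteen 13 mm blind holes in the top. Stored, it lies level, its x along the box's x, top 1 mm below the rim. Tipped, its -x end is down and its x axis points up at 26 degrees; the +x end then stands about 20 mm above the rim.
- storage_box: Fixed wooden box, 61 mm high to its flat rim. Origin on the bench under the middle of the stored block. x from -83 mm (notched press end, towards the robot) to +73 mm; y from -46 to +104 mm. The part beyond y = 46 mm is an open compartment with glass tubes lying below the rim.
- pocket_mid (a point): Middle of the block's pocket, 45 mm above the bench over the box's origin; axes as the box's. Pocket x -67 to +57 mm, y -30 to +30 mm: 2 mm of play round the block but a 12 mm gap at the -x end, whose wall has a notch 52 mm wide, 14 mm deep. Its floor is level, 30 mm above the bench, from x = -3 mm to the +x end, and slopes down at 26 degrees from there to the -x end.
- press_end (a point): Point on the stored block's top face where it is pressed: middle line, 15 mm in from its -x end (box x = -40 mm, 60 mm above the bench); axes as the box's. About 1 N here rocks the block over the edge at x = -3 mm; past about half the tilt it falls over onto the slope and stays tipped. The face at this point then lies 15 mm lower.
- hotplate_top (a point): Middle of the upper face of the hotplate's white square ceramic top (176 x 176 mm, level, 100 mm above the bench, cold); axes along its edges, z up. The fixed grey casing below reaches 140 mm from here on the -x side, where its dials are, 96 mm on the +x side and 95 mm to each y side.
- beaker: Loose glass beaker, 70 mm across, 95 mm tall; origin at the centre of its underside. Leave it.
- tube_rack: Loose white plastic test-tube rack, 210 x 66 x 78 mm with three tubes to 129 mm; origin at the centre of its underside. Leave it.
- wash_bottle: Loose white wash bottle with red cap and spout, 72 mm across, 193 mm tall; origin at the centre of its underside. Leave it.
- measuring_cylinder: Loose glass measuring cylinder on a blue foot 68 mm across, 159 mm tall; origin at the centre of its underside. Leave it.
Mind the look-alikes: they are no part of the job. Of the things shaped like the part that bears block_center, the aluminium one is meant.

How it is judged:
By the outcome, as a careful person would: the job done as asked, in the order asked, and still so for the second after the job is handed in, with the robot touching nothing.
It also fails if it takes over 56 s, if anything falls off the work surface, if the arm or the gripper's body presses on something with over 40 N, if the wrist force passes 120 N, or if a joint passes its speed limit or range.

## Robot

A 7-joint arm with a two-finger parallel gripper is mounted at the origin on the work surface. World frame = base frame: x ahead of the robot, y to its left, z up, the work surface at z = 0. Lengths are in m, angles in degrees, forces in N, time in s.
With the tool pointing down it reaches from about 0.4 to 0.875 m from the base axis. Payload 6.5 kg.
Tool frame: the origin (TCP) lies midway between the tips of the shut fingers; the grasp point (between the pads) lies 19 mm behind it; z points along the fingers, y is the direction in which the jaws open and shut (so a half turn about z gives the same grasp; the last joint's range is limited). The gripper opens to 88 mm and grips with 3 to 60 N. Pads are 18 mm wide; open, the fingers measure 123 mm over their backs; the gripper's body (75 mm by 187 mm) begins 45 mm behind the grasp point.
Start: joints at [-79.653, 30.733, -0.252, 88.115, 0.149, 61.152, -4.079], TCP at [0.159, 0.63, 0.239] pointing down, gripper open.
Joint ranges: [-154.64, 154.64], [-21.42, 123.67], [-72.66, 72.17], [13.99, 137.28], [-74.86, 254.86], [10.95, 109.41], [-158.01, 158.01]. Speed limits (degrees/s): [136.94, 136.94, 180, 180, 180, 180, 180].

## Interface

Orientations are given as a 3x3 rotation matrix whose columns are the frame's x, y, z axes.
In Python, from bench import sensors, optics, order, models gives the robot as it stands.
- The arm moves only by the shell command python3 -m inch 'ROWS'. ROWS is JSON, a list of rows, each a list of 3 entries, a list of its own where there are three numbers: the shift along the tool's x, y, z in cm, then the turn, a rotation vector about the tool's x, y, z in degrees, then the closure in counts, from 0 (fully open) to 255 (shut). A call has 1 to 20 rows; each row shifts and turns the commanded pose from where the row before left it, along the tool's axes as they then stand; what a row does not reach is not made up. A row lasts 1/8 s, in which the tool goes at most 62.5 mm and 10.7 degrees, less where a joint would pass 70% of its speed; a pose out of reach is approached as far as the arm can. A call is refused whole if a number of a shift passes 6.25 or a number of a turn 10.7, either way. A call with a gripper value outside its range is refused whole. The fingers move at their own pace and stop on an object; the grip force is fixed at half the most. Time passes only in rows, so rows that do not move let the fingers close. It gives the time, the measured TCP pose, the force and the opening at its end, in the units of the state.
- sensors.state(): the state, without advancing time (a new reading comes with each control period).
- optics.read_camera(name): name is "side" or "top" or "wrist"; returns a dict with "img" (400x640x3 uint8, red, green, blue), "z_map" (400x640 float32, m along the optical axis (not along the pixel's ray), 0 where there is no reading), "fx", "fy", "cx", "cy" (pixels), "R" (3x3) and "t" (3): a world point X has camera coordinates R X + t. Camera axes: x right, y down, z forward; pixel columns grow to the right and rows downward; lengths in m; the calibration is good to about 2 mm. The wrist camera is an equidistant fisheye: a pixel r from the principal point sees the ray r / f radians off the axis. A picture is of the moment at which its call begins.
- order.sign_off(): hands the job in, once; it reports no verdict.
Trained networks look in a picture, given as the dict that the camera call returned (one of the last four; its "shot" number tells which), for a name from the list of things; names that differ only in an ending like _2 or _b are one class to them, and where a whole thing is asked for, a point or a joint stands for the part that bears it (a point fixed in the world has none). Each returns a list of dicts, best first, with "score" (0 to 1); they miss things now and then, are a little off and sometimes report something else, mostly with a low value. They report only what shows in the picture. A call takes as long as a camera call. They do not tell look-alikes from the thing itself.
- models.recognise(thing, picture): "bbox" ([centre column, centre row, width, height] in pixels, round what is visible of it).
- models.cut_out(thing, picture): "mask" (400x640 bool, what is visible of it) and "bbox" ([centre column, centre row, width, height] in pixels, round what is visible of it).
The state is a dict: "time_s": time; "joint_pos": joint angles; "dq": joint speeds; "joint_torque": joint torques, N m; "position": TCP position; "tcp_rot": TCP orientation; "contact_force": force on the tool from outside, world axes, zero at the start; "ft_torque": the same for the moment, N m; "grip_width": opening from 0.0 (shut) to 1.0 (fully open).
Only numpy, scipy, OpenCV 4.12 (cv2) and the standard library are available. Lean on these libraries where they do the work, as an engineer would, in place of code of your own. Each camera call takes 0.05 s, during which the arm holds its last target. There are 200 camera calls.

## Working session

There is one attempt and no reset: what is moved stays moved. The work goes in short steps, Python scripts to look and compute and a shell command to move; the robot and the scene stay as the last step left them, time stands still between calls to the robot, and variables do not carry over. Pictures are saved under pics/ and viewed, about 8 in all and at most 12, crops included, and the job is handed in when it is done.

```bash
mkdir -p pics
cat > h.py <<'E'
import numpy as np, cv2, json
from bench import sensors, optics, order, models
def pts(p,mask=None):
    z=p["z_map"]; v,u=np.nonzero((z>0) if mask is None else (mask&(z>0)))
    d=z[v,u]; c=np.stack([(u-p["cx"])/p["fx"]*d,(v-p["cy"])/p["fy"]*d,d],1)
    return (c-np.array(p["t"]))@np.array(p["R"]),u,v
def save(p,name): cv2.imwrite("pics/"+name,p["img"][...,::-1])
E
python3 - <<'E'
from h import *
s=sensors.state(); print({k:np.round(s[k],3).tolist() for k in s})
ps={n:optics.read_camera(n) for n in("top","side")}
cv2.imwrite("pics/a.png",cv2.resize(np.vstack([ps["top"]["img"],ps["side"]["img"]]),(480,600),interpolation=cv2.INTER_AREA)[...,::-1]) if 0 else [save(ps[n],n+"0.png") for n in ps]
for n in ps:
  p=ps[n]; print(n,p["fx"],p["cx"],p["cy"],(-np.array(p["R"]).T@p["t"]).round(3))
  for t in ["block_center","storage_box","hotplate_top","beaker","tube_rack","wash_bottle","measuring_cylinder"]:
    for r in models.cut_out(t,p)[:3]:
      X,_,_=pts(p,r["mask"]); 
      if len(X): print(n,t,round(r["score"],2),np.round(r["bbox"]),np.median(X,0).round(3),np.percentile(X,5,0).round(3),np.percentile(X,95,0).round(3))
E
```

```text
{'time_s': 0.0, 'joint_pos': [-79.654, 30.779, -0.256, 88.169, 0.148, 61.153, -4.08], 'dq': [0.049, -0.018, -0.038, -0.052, -0.053, 0.046, 0.053], 'joint_torque': [0.0, -57.099, 0.991, -25.16, -0.056, 0.018, 0.0], 'position': [0.159, 0.63, 0.238], 'tcp_rot': [[-0.97, 0.244, -0.0], [0.244, 0.97, -0.002], [-0.0, -0.002, -1.0]], 'contact_force': [0.102, 0.288, -0.48], 'ft_torque': [-0.08, 0.014, 0.022], 'grip_width': 1.003}
top 520.4158254001411 324.6273439013146 202.12405512250814 [ 0.178 -0.016  2.024]
top block_center 0.81 [277. 264.  33.  26.] [0.337 0.168 0.027] [0.302 0.124 0.003] [0.372 0.213 0.039]
top block_center 0.73 [306. 224.  17.  35.] [0.497 0.07  0.026] [0.445 0.042 0.002] [0.547 0.097 0.038]
top block_center 0.72 [264. 216.  20.  33.] [0.513 0.223 0.057] [0.466 0.196 0.035] [0.565 0.25  0.067]
top storage_box 0.66 [258. 219.  41.  47.] [0.51  0.272 0.052] [0.437 0.179 0.007] [0.588 0.323 0.068]
top hotplate_top 0.92 [383. 228.  60.  75.] [ 0.486 -0.22   0.096] [ 0.384 -0.307  0.051] [ 0.594 -0.134  0.107]
top beaker 0.82 [333. 161.  16.  19.] [ 0.768 -0.026  0.04 ] [ 0.
[... 622 characters left out ...]
 [0.451 0.033 0.004] [0.548 0.092 0.032]
side block_center 0.53 [301. 180.  29.   8.] [0.517 0.226 0.059] [0.472 0.198 0.053] [0.567 0.251 0.063]
side storage_box 0.7 [295. 182.  44.  37.] [0.512 0.183 0.048] [0.444 0.172 0.006] [0.585 0.32  0.063]
side hotplate_top 0.92 [304. 259.  88.  71.] [ 0.497 -0.276  0.09 ] [ 0.39  -0.331  0.031] [ 0.606 -0.159  0.102]
side beaker 0.76 [368. 212.  22.  33.] [ 0.753 -0.049  0.063] [ 0.724 -0.062  0.007] [0.785 0.008 0.094]
side wash_bottle 0.72 [274. 328.  47.  64.] [ 0.412 -0.549  0.104] [ 0.381 -0.561  0.016] [ 0.442 -0.521  0.16 ]
side measuring_cylinder 0.74 [360. 311.  26.  56.] [ 0.627 -0.499  0.041] [ 0.607 -0.515  0.   ] [ 0.654 -0.474  0.158]
```

Run:
```python
from h import *
a=cv2.imread("pics/top0.png")[140:300,180:500]; b=cv2.imread("pics/side0.png")[150:300,220:420]
a=cv2.resize(a,None,fx=2.4,fy=2.4,interpolation=cv2.INTER_CUBIC)
cv2.imwrite("pics/v1.png",a)
p=optics.read_camera("wrist"); s=sensors.state()
R=np.array(p["R"]);C=-R.T@p["t"];T=np.array(s["tcp_rot"])
print("cam in tool",(T.T@(C-s["position"])).round(3),"camaxes in tool\n",(T.T@R.T).round(3),p["fx"],p["cx"],p["cy"])
save(p,"w0.png")
```

```text
cam in tool [ 0.077  0.    -0.145] camaxes in tool
 [[ 0.    -0.953 -0.302]
 [ 1.     0.     0.   ]
 [-0.    -0.302  0.953]] 309.70691628693146 323.4836644270527 201.00567656748046
```

View pics/v1.png

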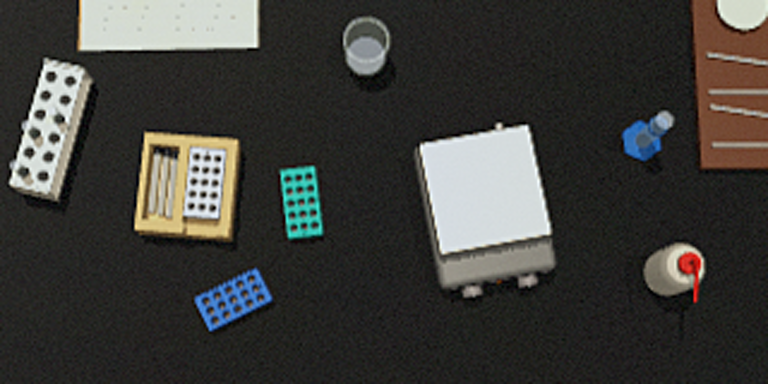

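The aluminium block is the one in the box, at crop (204,182). The look-alikes are green at (301,202) and blue at (233,300): they are coloured and lie loose on the bench, so they are not meant. I'll move above the box for a close look with the wrist camera.

```bash
python3 -m inch '[[[-3.67,-2.6,0],[0,0,0],255],[[-3.67,-2.6,0],[0,0,0],255],[[-3.67,-2.6,0],[0,0,0],255],[[-3.67,-2.6,0],[0,0,0],255],[[-3.67,-2.6,0],[0,0,0],255],[[-3.67,-2.6,0],[0,0,0],255],[[-3.67,-2.6,0],[0,0,0],255],[[-3.67,-2.6,0],[0,0,0],255],[[-3.67,-2.6,0],[0,0,0],255],[[-3.67,-2.6,0],[0,0,0],255],[[-3.67,-2.6,0],[0,0,0],255],[[-3.67,-2.6,0],[0,0,0],255],[[0,0,0],[0,0,-5.5],255],[[0,0,0],[0,0,-5.5],255],[[0,0,0],[0,0,0],255]]'
cat >> h.py <<'E'
def wpts(p,mask=None):
    z=p["z_map"]; v,u=np.nonzero((z>0) if mask is None else (mask&(z>0)))
    a=u-p["cx"];b=v-p["cy"];r=np.hypot(a,b)+1e-9;th=r/p["fx"];d=z[v,u];k=np.tan(th)/r
    c=np.stack([a*k*d,b*k*d,d],1)
    return (c-np.array(p["t"]))@np.array(p["R"]),u,v
E
cat > m.py <<'E'
from h import *
import sys
p=optics.read_camera("wrist"); save(p,sys.argv[1]+".png")
cv2.imwrite("pics/"+sys.argv[1]+"x.png",cv2.resize(p["img"],(800,500))[...,::-1])
s=sensors.state(); print(np.round(s["position"],4),np.round(s["tcp_rot"],3).tolist(),s["time_s"])
for t in ["block_center","storage_box","hotplate_top"]:
    for r in models.cut_out(t,p)[:3]:
        X,u,v=wpts(p,r["mask"]); print(t,round(r["score"],2),np.round(r["bbox"]),np.median(X,0).round(4))
        zt=np.percentile(X[:,2],80); Q=X[abs(X[:,2]-zt)<.005]
        if len(Q)>50: print("  top z",np.median(Q[:,2]).round(4),cv2.minAreaRect((Q[:,:2]*1000).astype(np.float32)))
E
python3 m.py w1
```

```text
time_s: 2.72
position: [0.5097, 0.2201, 0.2388]
tcp_rot: [[-0.998, 0.056, 0.0], [0.056, 0.998, 0.0], [-0.0, 0.0, -1.0]]
contact_force: [-0.6, -0.3, 0.2]
grip_width: 0.0
[0.5097 0.2202 0.2388] [[-0.998, 0.057, 0.0], [0.057, 0.998, 0.0], [-0.0, 0.0, -1.0]] 2.775
block_center 0.95 [205. 172.  68.  95.] [0.5003 0.0725 0.0284]
  top z 0.0292 ((501.22174072265625, 68.49507141113281), (111.0279312133789, 58.03994369506836), 9.458206176757812)
block_center 0.82 [327. 186.  55.  98.] [0.5189 0.2231 0.0587]
  top z 0.0592 ((521.0286865234375, 222.76470947265625), (54.93546676635742, 111.08179473876953), 86.80445861816406)
block_center 0.71 [272.  41. 104.  76.] [0.3425 0.1685 0.0282]
  top z 0.0289 ((340.07470703125, 168.80535888671875), (57.86784362792969, 110.86676788330078), 28.626201629638672)
storage_box 0.74 [352. 179. 143. 140.] [0.5064 0.2747 0.0591]
  top z 0.0603 ((516.560546875, 251.63882446289062), (150.43739318847656, 156.8167266845703), 87.68887329101562)
hotplate_top 0.65 [ 57. 189. 114. 181.] [ 0.4972 -0.1575  0.0896]
  top z 0.0995 ((522.7985229492188, -219.7611083984375), (176.24658203125, 178.6398468017578), 12.826604843139648)
```

View pics/w1x.png

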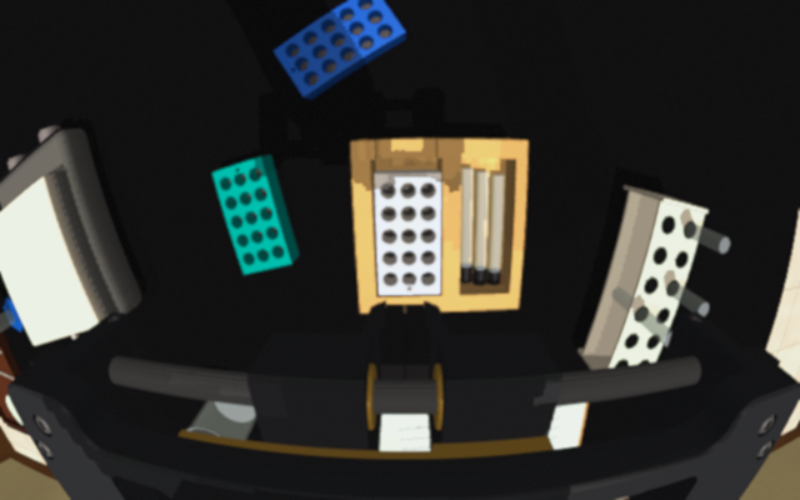

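```bash
python3 -m inch '[[[2.9,0.3,3.4],[0,0,0],255],[[0,0,3.4],[0,0,0],255],[[0,0,3.4],[0,0,0],255],[[0,0,3.4],[0,0,0],255],[[0,0,3.0],[0,0,0],255],[[0,0,0.3],[0,0,0],255],[[0,0,0.3],[0,0,0],255],[[0,0,0.3],[0,0,0],255],[[0,0,0.2],[0,0,0],255],[[0,0,0.2],[0,0,0],255],[[0,0,0.2],[0,0,0],255]]'
python3 -m inch '[[[0,0,0.2],[0,0,0],255],[[0,0,0.2],[0,0,0],255],[[0,0,0.2],[0,0,0],255],[[0,0,0.2],[0,0,0],255],[[0,0,0],[0,0,0],255]]'; python3 m.py w2
```

```text
time_s: 4.3
position: [0.4802, 0.2249, 0.0578]
tcp_rot: [[-0.999, 0.055, -0.001], [0.055, 0.999, -0.0], [0.001, -0.0, -1.0]]
contact_force: [-2.4, -0.4, 3.5]
grip_width: 0.007
time_s: 4.92
position: [0.4756, 0.2249, 0.0485]
tcp_rot: [[-0.999, 0.053, -0.009], [0.053, 0.999, -0.002], [0.009, -0.002, -1.0]]
contact_force: [-12.3, 0.9, 7.8]
grip_width: 0.008
[0.4756 0.2249 0.0486] [[-0.999, 0.053, -0.009], [0.053, 0.999, -0.002], [0.009, -0.002, -1.0]] 4.975
block_center 0.8 [325. 288. 104. 142.] [0.4743 0.2235 0.0394]
  top z 0.0549 ((503.1847839355469, 218.21981811523438), (76.88705444335938, 11.968389511108398), 7.64792013168335)
block_center 0.71 [220.  54. 201. 108.] [0.3515 0.1599 0.0281]
  top z 0.0289 ((339.8859558105469, 168.4861602783203), (57.46482467651367, 110.16808319091797), 28.839439392089844)
block_center 0.68 [122. 262. 110. 145.] [0.4767 0.086  0.0261]
  top z 0.0291 ((501.1458740234375, 69.19313049316406), (111.71659088134766, 58.91286087036133), 10.31325912475586)
storage_box 0.83 [373. 263. 303. 190.] [0.451  0.2696 0.0475]
  top z 0.0602 ((495.6889953613281, 252.60888671875), (151.22544860839844, 115.31278991699219), 88.04520416259766)
```

View pics/w2x.png

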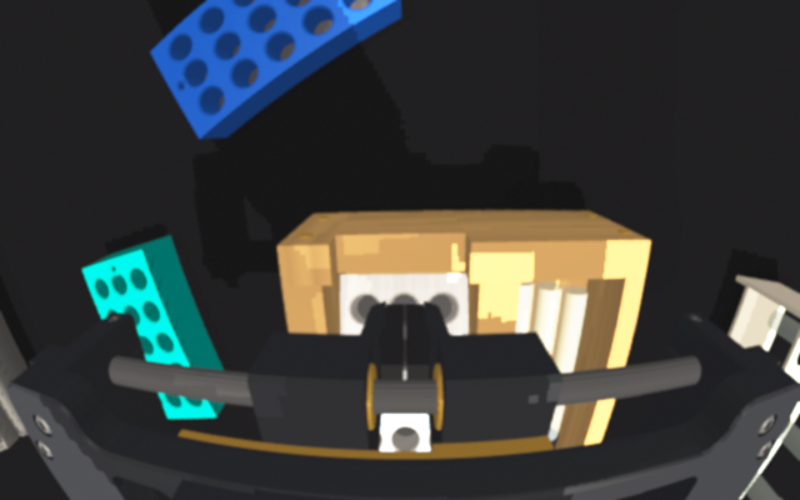

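The view shows the block's -x end sunk below the notch wall, and the finger is being dragged towards the robot. I'll follow it that way, press a little further, then withdraw and look.

```bash
python3 -m inch '[[[0.3,0,0],[0,0,0],255],[[0.2,0,0.2],[0,0,0],255],[[0.1,0,0.1],[0,0,0],255],[[0,0,0],[0,0,0],255]]';  python3 -m inch '[[[0,0,-0.5],[0,0,0],255],[[0,0,-2],[0,0,0],255],[[0,0,-4],[0,0,0],255],[[0,0,-5],[0,0,0],255],[[0,0,-5],[0,0,0],255],[[0,0,0],[0,0,0],0],[[0,0,0],[0,0,0],0]]'; python3 m.py w3
```

```text
time_s: 5.62
position: [0.4766, 0.2251, 0.0479]
tcp_rot: [[-0.998, 0.056, 0.003], [0.056, 0.998, 0.001], [-0.003, 0.001, -1.0]]
contact_force: [-1.9, -1.6, 13.7]
grip_width: 0.007
time_s: 6.5
position: [0.4748, 0.2248, 0.2112]
tcp_rot: [[-0.998, 0.055, -0.0], [0.055, 0.998, -0.0], [0.0, -0.0, -1.0]]
contact_force: [0.2, 0.2, -1.0]
grip_width: 0.211
[0.4743 0.2246 0.2105] [[-0.998, 0.055, -0.001], [0.055, 0.998, -0.001], [0.001, -0.001, -1.0]] 6.55
block_center 0.95 [325. 216.  62. 106.] [0.5049 0.2232 0.0489]
  top z 0.0624 ((534.9915161132812, 222.23170471191406), (55.41239547729492, 55.06201171875), 87.1695785522461)
block_center 0.9 [265.  59. 113.  99.] [0.3408 0.17   0.0284]
  top z 0.029 ((340.0024108886719, 169.0270233154297), (57.3557014465332, 110.52290344238281), 28.876352310180664)
block_center 0.84 [198. 205.  71.  95.] [0.498  0.0738 0.0284]
  top z 0.0293 ((500.7602844238281, 68.18994140625), (110.55891418457031, 58.174041748046875), 9.87720775604248)
storage_box 0.79 [350. 214. 158. 147.] [0.4878 0.2768 0.0497]
  top z 0.0603 ((516.5606079101562, 251.7449951171875), (151.10084533691406, 156.9235076904297), 88.32414245605469)
hotplate_top 0.84 [ 52. 210. 103. 172.] [ 0.4801 -0.1546  0.0787]
  top z 0.0995 ((513.8424072265625, -220.73016357421875), (155.45477294921875, 179.35714721679688), 14.32056713104248)
```

View pics/w3x.png

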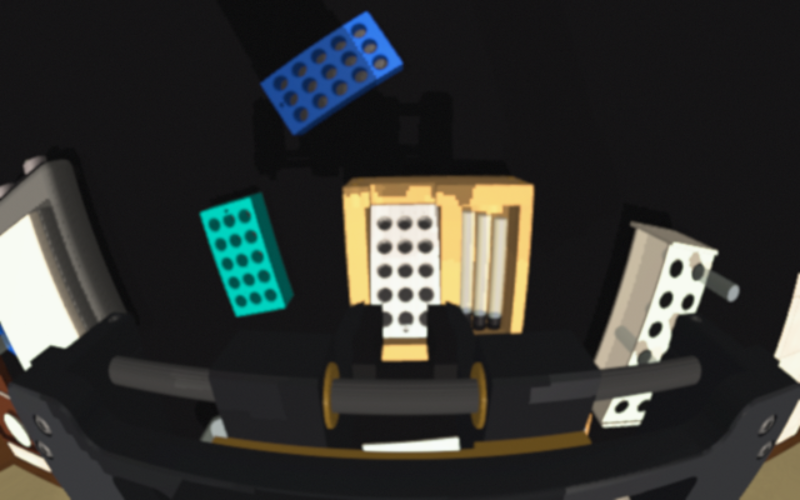

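```bash
cat > pl.py <<'E'
from h import *
p=optics.read_camera("wrist"); r=[r for r in models.cut_out("block_center",p) if abs(r["bbox"][0]-325)<45][0]
X,_,_=wpts(p,r["mask"]); o=np.array([.5207,.2226]); a=np.radians(-2.8); ex=np.array([np.cos(a),np.sin(a)]); ey=np.array([-ex[1],ex[0]])
x=(X[:,:2]-o)@ex;y=(X[:,:2]-o)@ey;z=X[:,2]
for k in range(-75,60,5):
    m=(x*1000>=k)&(x*1000<k+5)&(abs(y)<.03)
    if m.sum()>5: print(k,m.sum(),np.percentile(z[m],[25,50,90]).round(4),y[m].min().round(3),y[m].max().round(3))
E
python3 pl.py
```

```text
-65 141 [0.0337 0.0342 0.0353] -0.027 0.028
-60 268 [0.0353 0.036  0.0375] -0.028 0.028
-55 207 [0.0355 0.0377 0.0391] -0.028 0.028
-50 178 [0.026  0.0397 0.042 ] -0.028 0.028
-45 402 [0.0202 0.0424 0.0445] -0.028 0.027
-40 309 [0.0443 0.0454 0.0469] -0.028 0.027
-35 158 [0.0419 0.0474 0.0491] -0.028 0.027
-30 236 [0.0291 0.0493 0.0517] -0.028 0.027
-25 465 [0.0301 0.0522 0.0543] -0.028 0.028
-20 241 [0.0534 0.0546 0.0563] -0.028 0.028
-15 152 [0.049  0.0572 0.0595] -0.028 0.028
-10 377 [0.0378 0.0596 0.0617] -0.028 0.028
-5 415 [0.0399 0.0622 0.064 ] -0.028 0.028
0 143 [0.0637 0.0649 0.0664] -0.028 0.028
5 185 [0.0516 0.0671 0.0689] -0.028 0.028
10 462 [0.047  0.0694 0.0714] -0.028 0.028
15 336 [0.0491 0.0714 0.0732] -0.028 0.03
20 124 [0.0737 0.0747 0.0764] -0.028 0.03
25 316 [0.0557 0.0771 0.0789] -0.028 0.029
30 477 [0.0569 0.079  0.0809] -0.028 0.028
35 115 [0.0576 0.0588 0.0812] -0.027 0.028
55 18 [0.0457 0.0465 0.0476] -0.009 0.013
```

Tipped at about 26° and staying so, with the top corner at box x≈34 mm and 20 mm above the rim. Next is the grasp on the raised end.

```bash
python3 -m inch '[[[-3.8,0,0],[0,0,0],0],[[-3.7,0.05,2],[0,0,0],0],[[0,0,4],[0,0,0],0],[[0,0,4],[0,0,0],0],[[0,0,3],[0,0,0],0],[[0,0,1.5],[0,0,0],0],[[0,0,0],[0,0,0],0]]'; python3 pl.py | tail -12
python3 - <<'E'
from h import *
p=optics.read_camera("side"); save(p,"s1.png")
cv2.imwrite("pics/s1x.png",cv2.resize(p["img"][130:240,230:390],(800,550),interpolation=cv2.INTER_CUBIC)[...,::-1])
E
```

```text
time_s: 7.68
position: [0.5493, 0.2213, 0.066]
tcp_rot: [[-0.999, 0.055, -0.001], [0.055, 0.999, -0.001], [0.001, -0.001, -1.0]]
contact_force: [0.4, 0.3, 0.4]
grip_width: 0.997
-15 795 [0.0447 0.0555 0.0589] -0.028 0.029
-10 1490 [0.0378 0.0598 0.0615] -0.028 0.028
-5 1400 [0.0613 0.0625 0.0638] -0.028 0.028
0 697 [0.0616 0.0645 0.0661] -0.028 0.029
5 888 [0.05   0.0668 0.0689] -0.03 0.028
10 1866 [0.0474 0.0694 0.0713] -0.028 0.028
15 1201 [0.0505 0.0719 0.0733] -0.028 0.029
20 517 [0.0736 0.0747 0.0762] -0.028 0.029
25 1364 [0.0568 0.077  0.0788] -0.027 0.028
30 1962 [0.0573 0.0791 0.0811] -0.028 0.028
35 463 [0.0581 0.0631 0.0818] -0.028 0.029
40 14 [0.0595 0.0602 0.0623] -0.001 0.002
```

View pics/s1x.png

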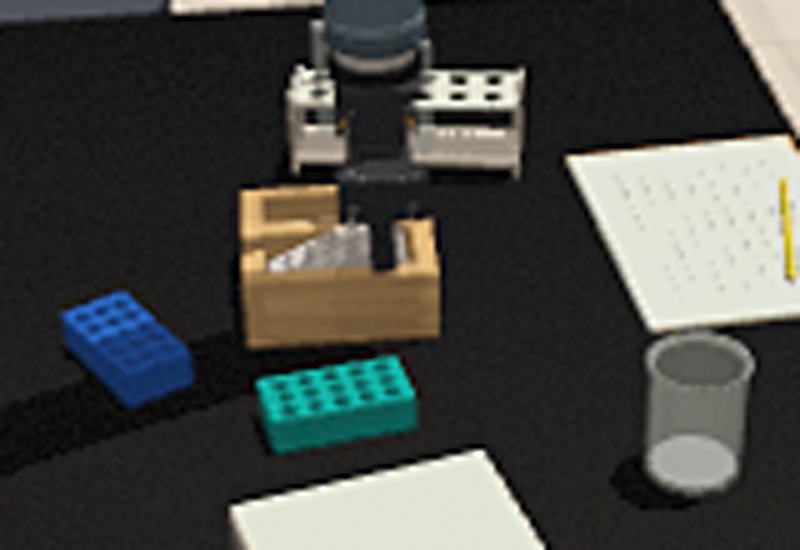

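The fingers straddle the raised end: the front finger is at (385,245), just above the rim. I'll go down 3 mm and close.

```bash
python3 -m inch '[[[0,0,0.3],[0,0,0],0],[[0,0,0],[0,0,0],0],[[0,0,0],[0,0,0],255],[[0,0,0],[0,0,0],255],[[0,0,0],[0,0,0],255],[[0,0,0],[0,0,0],255],[[0,0,0],[0,0,0],255],[[0,0,0],[0,0,0],255]]' && python3 -m inch '[[[0,0,-0.5],[0,0,0],255],[[0,0,-0.5],[0,0,0],255],[[0,0,-0.5],[0,0,0],255],[[0,0,-1],[0,0,0],255],[[0,0,-1],[0,0,0],255],[[0,0,-2],[0,0,0],255],[[0,0,-2],[0,0,0],255],[[0,0,-3],[0,0,0],255],[[0,0,-3],[0,0,0],255],[[0,0,0],[0,0,0],255]]'; python3 m.py w4
python3 - <<'E'
from h import *
p=optics.read_camera("side"); save(p,"s2.png")
a=cv2.resize(p["img"][90:240,220:400],(720,600),interpolation=cv2.INTER_CUBIC)[...,::-1]
cv2.imwrite("pics/s2x.png",a)
E
```

```text
time_s: 8.82
position: [0.5498, 0.2215, 0.0637]
tcp_rot: [[-0.998, 0.055, 0.0], [0.055, 0.998, 0.0], [-0.0, 0.0, -1.0]]
contact_force: [-0.0, -0.6, 0.1]
grip_width: 0.632
time_s: 10.07
position: [0.5514, 0.2221, 0.2014]
tcp_rot: [[-0.998, 0.055, 0.005], [0.055, 0.998, 0.002], [-0.005, 0.003, -1.0]]
contact_force: [0.3, -0.7, -3.7]
grip_width: 0.628
[0.5502 0.2217 0.1994] [[-0.998, 0.055, 0.002], [0.055, 0.999, 0.001], [-0.002, 0.001, -1.0]] 10.125
block_center 0.93 [324. 185. 121. 210.] [0.5162 0.224  0.1911]
  top z 0.208 ((542.1670532226562, 222.97935485839844), (56.46882247924805, 38.6602897644043), 88.9066162109375)
block_center 0.76 [187. 142.  73. 106.] [0.5    0.0734 0.0283]
  top z 0.0291 ((500.9708251953125, 68.50826263427734), (110.38578033447266, 57.76139831542969), 9.277533531188965)
block_center 0.59 [252.  22.  93.  42.] [0.3655 0.1497 0.0273]
  top z 0.0288 ((371.8278503417969, 148.91627502441406), (86.19501495361328, 42.039268493652344), 80.58016204833984)
storage_box 0.71 [350. 145. 166. 160.] [0.4995 0.3006 0.0455]
  top z 0.0602 ((517.7001953125, 251.80447387695312), (150.43026733398438, 157.99717712402344), 88.45343780517578)
hotplate_top 0.86 [ 46. 171.  92. 192.] [ 0.5091 -0.1456  0.0745]
  top z 0.0994 ((523.3203125, -217.34132385253906), (175.51309204101562, 175.92886352539062), 13.205574989318848)
```

View pics/s2x.png

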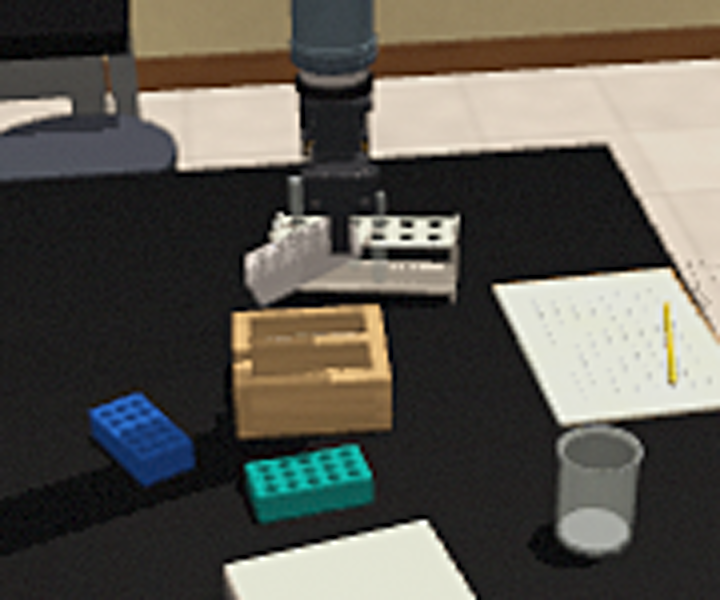

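```bash
python3 -m inch '[[[0,-1,-1],[0,0,0],255],[[0,-2,-1],[0,0,0],255],[[-0.3,-3,-1],[0,0,0],255],[[-0.3,-3.7,-1],[0,0,-1.5],255],[[-0.3,-3.7,-1],[0,0,-1.5],255],[[-0.3,-3.7,0],[0,0,-1.5],255],[[-0.3,-3.7,0],[0,0,-1.5],255],[[-0.3,-3.7,0],[0,0,-1.5],255],[[-0.3,-3.7,0],[0,0,-1.5],255],[[-0.3,-3.7,0],[0,0,-1],255],[[-0.3,-3.7,0],[0,0,-1],255],[[-0.3,-3.7,0],[0,0,-1],255],[[-0.2,-2,0],[0,0,-1],255],[[0,-1,0],[0,0,0],255],[[0,0,0],[0,0,0],255]]'
cat > f.py <<'E'
from h import *
import sys
p=optics.read_camera("wrist"); s=sensors.state(); T=np.array(s["tcp_rot"]); P=np.array(s["position"])
print(P.round(4),"toolx yaw",np.degrees(np.arctan2(-T[1,0],-T[0,0])).round(2),s["grip_width"],s["time_s"])
for r in models.cut_out("block_center",p)[:4]:
    X,_,_=wpts(p,r["mask"])
    if np.linalg.norm(np.median(X,0)-P)>.12: continue
    # robust plane of top face
    rng=np.random.default_rng(0);best=0
    for _ in range(400):
        q=X[rng.choice(len(X),3,False)];n=np.cross(q[1]-q[0],q[2]-q[0]);n/=np.linalg.norm(n)+1e-12
        k=abs((X-q[0])@n)<.0015
        if n[2]**2>.5 and k.sum()>best: best=k.sum();B=k
    Q=X[B];c=Q.mean(0);n=np.linalg.svd(Q-c,full_matrices=False)[2][2];n*=np.sign(n[2])
    e=np.array([T[0,0],T[1,0],T[2,0]])*-1;e-=n*(e@n);e/=np.linalg.norm(e);f=np.cross(n,e)
    L=np.stack([(Q-c)@e,(Q-c)@f],1)*1000
    rc=cv2.minAreaRect(L.astype(np.float32))
    ctr=c+e*rc[0][0]/1000+f*rc[0][1]/1000
    print("block score",round(r["score"],2),"top centre",ctr.round(4),"pitch",np.degrees(np.arcsin(e[2])).round(1),"roll",np.degrees(np.arcsin(f[2])).round(1),rc[1:],"rel yaw (e)",np.degrees(np.arctan2(e[1],e[0])).round(1), "x range",np.percentile(L[:,0],[.5,99.5]).round(1),"y range",np.percentile(L[:,1],[.5,99.5]).round(1)); print(" centre-TCP in tool",(T.T@(ctr-P)).round(4))
    break
for n in("wrist","top","side"):
    q=optics.read_camera(n) if n!="wrist" else p
    for r in models.cut_out("hotplate_top",q)[:1]:
        X,_,_=(wpts if n=="wrist" else pts)(q,r["mask"]); 
        zt=.1;Q=X[abs(X[:,2]-zt)<.006]
        if len(Q)>100: print(n,"plate",round(r["score"],2),np.median(Q[:,2]).round(4),cv2.minAreaRect((Q[:,:2]*1000).astype(np.float32)))
cv2.imwrite("pics/"+sys.argv[1]+".png",cv2.resize(p["img"],(800,500))[...,::-1])
E
python3 f.py w5
```

```text
time_s: 12.2
position: [0.5982, -0.1996, 0.249]
tcp_rot: [[-0.986, -0.169, -0.0], [-0.169, 0.986, -0.0], [0.0, -0.0, -1.0]]
contact_force: [0.4, 0.3, -4.3]
grip_width: 0.63
[ 0.5984 -0.1982  0.2489] toolx yaw 9.84 0.6332976347389895 12.25
block score 0.8 top centre [ 0.5564 -0.2072  0.2421] pitch 26.6 roll 0.5 ((111.03716278076172, 56.43955993652344), 0.8707063794136047) rel yaw (e) 9.6 x range [-58.1  51.1] y range [-27.8  27.8]
 centre-TCP in tool [ 0.0429 -0.0016  0.0068]
wrist plate 0.94 0.0992 ((522.373779296875, -220.397705078125), (176.60736083984375, 177.44166564941406), 12.335227012634277)
top plate 0.87 0.1 ((517.3099975585938, -219.54718017578125), (171.59677124023438, 174.43807983398438), 12.985382080078125)
side plate 0.63 0.0998 ((520.9777221679688, -221.6179962158203), (175.65341186523438, 180.27291870117188), 12.612060546875)
```

View pics/w5.png

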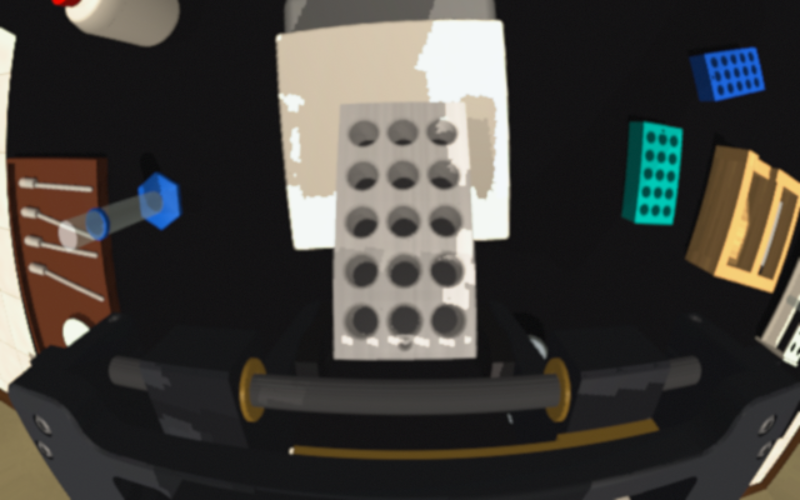

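Block held firmly at pitch 26.6°. The plate centre is at (0.522, -0.2205) and its yaw about 12.4°. Next I'll shift over it and level the block.

```bash
python3 -m inch '[[[0.9,-0.1,0.5],[0,0,0],255],[[1,-0.2,1],[0,0,-0.7],255],[[1,-0.2,1],[0,0,-0.7],255],[[0.8,-0.1,1],[0,0,-0.7],255],[[0,0,0.5],[0,0,-0.7],255],[[0,0,0],[0,2.6,0],255],[[0,0,0],[0,4,0],255],[[0,0,0],[0,4,0],255],[[0,0,0],[0,4,0],255],[[0,0,0],[0,4,0],255],[[0,0,0],[0,4,0],255],[[0,0,0],[0,4,0],255],[[0,0,0],[0,0,0],255],[[0,0,0],[0,0,0],255]]'; python3 f.py w6
```

```text
time_s: 14.3
position: [0.5637, -0.2113, 0.2087]
tcp_rot: [[-0.873, -0.219, -0.435], [-0.196, 0.976, -0.098], [0.446, -0.0, -0.895]]
contact_force: [0.8, 0.5, -4.3]
grip_width: 0.632
[ 0.5635 -0.2115  0.209 ] toolx yaw 12.63 0.6344303581630304 14.35
block score 0.59 top centre [ 0.5243 -0.2207  0.2214] pitch 0.4 roll 0.5 ((111.07530212402344, 56.60595703125), 0.9539441466331482) rel yaw (e) 12.4 x range [-58.5  51. ] y range [-28.1  28.1]
 centre-TCP in tool [ 0.0416 -0.0004  0.0068]
wrist plate 0.73 0.0991 ((522.083251953125, -220.97760009765625), (173.45272827148438, 176.8484344482422), 12.721270561218262)
top plate 0.91 0.0998 ((519.1535034179688, -219.7018585205078), (175.48712158203125, 176.806396484375), 12.682914733886719)
side plate 0.8 0.0998 ((521.7364501953125, -223.55191040039062), (176.2370147705078, 180.1825714111328), 13.134892463684082)
```

```bash
python3 -m inch '[[[0.22,0,0.11],[0,0,0],255],[[-0.36,0,0.72],[0,0,0],255],[[-0.67,0,1.34],[0,0,0],255],[[-0.67,0,1.34],[0,0,0],255],[[-0.67,0,1.34],[0,0,0],255],[[-0.67,0,1.34],[0,0,0],255],[[-0.45,0,0.9],[0,0,0],255],[[-0.22,0,0.45],[0,0,0],255],[[0,0,0],[0,0,0],255],[[0,0,0],[0,0,0],255]]'; python3 f.py w7; python3 -m inch '[[[-0.09,0,0.18],[0,0,0],255],[[-0.09,0,0.18],[0,0,0],255],[[0,0,0],[0,0,0],255]]'
```

```text
time_s: 15.9
position: [0.5614, -0.2119, 0.1262]
tcp_rot: [[-0.873, -0.219, -0.436], [-0.196, 0.976, -0.098], [0.447, -0.0, -0.895]]
contact_force: [0.5, 1.0, -5.0]
grip_width: 0.634
[ 0.5614 -0.2118  0.1262] toolx yaw 12.65 0.6343646588855265 15.95
block score 0.73 top centre [ 0.5218 -0.2212  0.139 ] pitch 0.3 roll 0.4 ((111.40386962890625, 56.689823150634766), 1.0474872589111328) rel yaw (e) 12.4 x range [-58.4  51. ] y range [-28.1  27.9]
 centre-TCP in tool [ 0.042  -0.0004  0.0067]
wrist plate 0.78 0.0991 ((513.7520751953125, -222.76840209960938), (157.13156127929688, 175.73056030273438), 12.763226509094238)
top plate 0.64 0.0996 ((519.0908203125, -219.22410583496094), (175.234375, 175.65277099609375), 12.516570091247559)
side plate 0.84 0.0997 ((521.5924072265625, -221.8016815185547), (176.67398071289062, 179.9639129638672), 12.586043357849121)
time_s: 16.62
position: [0.5608, -0.2116, 0.1214]
tcp_rot: [[-0.872, -0.219, -0.437], [-0.196, 0.976, -0.098], [0.448, 0.0, -0.894]]
contact_force: [-0.1, -0.8, -4.2]
grip_width: 0.636
```

View pics/w7.png

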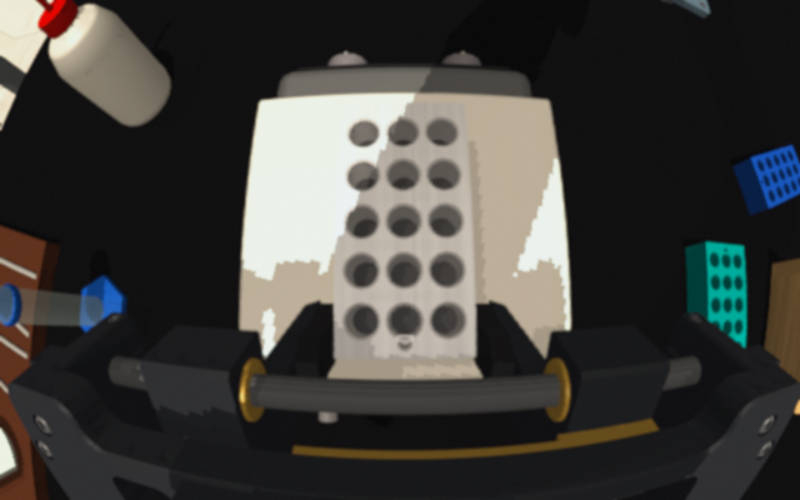

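Block level over the plate and centred. Going down the last few mm in 1 mm steps until it bears.

```bash
for i in 1; do python3 -m inch '[[[-0.09,0,0.18],[0,0,0],255],[[-0.045,0,0.09],[0,0,0],255],[[0,0,0],[0,0,0],255]]'; python3 -m inch '[[[-0.045,0,0.09],[0,0,0],255],[[0,0,0],[0,0,0],255]]'; python3 -m inch '[[[-0.045,0,0.09],[0,0,0],255],[[0,0,0],[0,0,0],255]]'; done
```

```text
time_s: 17.0
position: [0.5609, -0.2117, 0.1185]
tcp_rot: [[-0.872, -0.219, -0.437], [-0.196, 0.976, -0.098], [0.448, 0.0, -0.894]]
contact_force: [-0.2, -0.0, -5.0]
grip_width: 0.63
time_s: 17.25
position: [0.5609, -0.2117, 0.1176]
tcp_rot: [[-0.872, -0.219, -0.437], [-0.196, 0.976, -0.098], [0.448, 0.0, -0.894]]
contact_force: [0.2, -0.1, -4.8]
grip_width: 0.631
time_s: 17.5
position: [0.561, -0.2117, 0.1166]
tcp_rot: [[-0.872, -0.219, -0.437], [-0.196, 0.976, -0.098], [0.448, -0.0, -0.894]]
contact_force: [0.2, -0.0, -4.2]
grip_width: 0.632
```

```bash
python3 -m inch '[[[-0.045,0,0.09],[0,0,0],255],[[0,0,0],[0,0,0],255]]'; python3 -m inch '[[[-0.045,0,0.09],[0,0,0],255],[[0,0,0],[0,0,0],255]]'; python3 f.py w8
```

```text
time_s: 17.75
position: [0.5611, -0.2117, 0.1163]
tcp_rot: [[-0.872, -0.219, -0.437], [-0.196, 0.976, -0.098], [0.448, -0.0, -0.894]]
contact_force: [-0.7, 1.6, 2.1]
grip_width: 0.633
time_s: 18.0
position: [0.5611, -0.2117, 0.1162]
tcp_rot: [[-0.872, -0.219, -0.437], [-0.196, 0.976, -0.098], [0.448, -0.0, -0.894]]
contact_force: [-1.6, 2.3, 7.8]
grip_width: 0.632
[ 0.5611 -0.2117  0.1162] toolx yaw 12.64 0.6352841142442365 18.05
block score 0.69 top centre [ 0.5216 -0.2211  0.1293] pitch 0.1 roll 0.5 ((111.17942810058594, 56.593719482421875), 0.8704827427864075) rel yaw (e) 12.4 x range [-58.4  51.1] y range [-28.   27.9]
 centre-TCP in tool [ 0.0422 -0.0005  0.0065]
wrist plate 0.55 0.0991 ((522.7833862304688, -220.6319580078125), (176.49942016601562, 175.67689514160156), 12.620869636535645)
top plate 0.64 0.0998 ((517.7638549804688, -219.59124755859375), (173.6209716796875, 175.7827911376953), 12.469194412231445)
side plate 0.74 0.0996 ((521.5027465820312, -222.24317932128906), (175.67481994628906, 179.84800720214844), 12.7072114944458)
```

Resting: the vertical force went from -4.5 to +7.8 N and the block is level. Now I'll open and back out along the fingers.

```bash
python3 -m inch '[[[0,0,0],[0,0,0],60],[[0,0,0],[0,0,0],0],[[0,0,0],[0,0,0],0],[[0,0,0],[0,0,0],0],[[0,0,-0.5],[0,0,0],0],[[0,0,-1],[0,0,0],0],[[0,0,-2],[0,0,0],0],[[0,0,-3],[0,0,0],0],[[0,0,-3],[0,0,0],0],[[0,0,-3],[0,0,0],0],[[0,0,0],[0,0,0],0],[[0,0,0],[0,0,0],0]]'; sed -i 's/>.12: cont/>.3 or np.median(X[:,2])<.1: cont/' f.py; python3 f.py w9
python3 - <<'E'
from h import *
ps={n:optics.read_camera(n) for n in("top","side")}
for n,p in ps.items():
  for t in ["block_center","beaker","tube_rack","wash_bottle","measuring_cylinder"]:
    for r in models.cut_out(t,p)[:3]:
      X,_,_=pts(p,r["mask"]); print(n,t,round(r["score"],2),np.median(X,0).round(3))
      if t=="block_center" and np.median(X[:,2])>.1:
        Q=X[X[:,2]>.125]; print(cv2.minAreaRect((Q[:,:2]*1000).astype(np.float32)))
cv2.imwrite("pics/end.png",cv2.resize(ps["side"]["img"][130:370,190:470],(700,600),interpolation=cv2.INTER_CUBIC)[...,::-1])
E
```

```text
time_s: 19.85
position: [0.615, -0.1995, 0.2258]
tcp_rot: [[-0.872, -0.219, -0.438], [-0.196, 0.976, -0.098], [0.449, 0.0, -0.894]]
contact_force: [-0.0, -0.3, 0.3]
grip_width: 0.998
[ 0.6147 -0.1995  0.2254] toolx yaw 12.66 1.0017181758049378 19.9
block score 0.8 top centre [ 0.5221 -0.2208  0.129 ] pitch 0.1 roll -0.2 ((110.92927551269531, 56.5164680480957), 0.17338329553604126) rel yaw (e) 12.8 x range [-58.1  51.7] y range [-27.5  28.2]
 centre-TCP in tool [ 0.0416 -0.0006  0.1289]
wrist plate 0.64 0.099 ((523.3991088867188, -220.86489868164062), (175.98655700683594, 176.6258544921875), 12.66220760345459)
top plate 0.79 0.0997 ((519.4323120117188, -219.3417205810547), (176.0554962158203, 176.18678283691406), 12.712813377380371)
side plate 0.74 0.0997 ((521.466064453125, -222.40542602539062), (176.64447021484375, 183.39892578125), 12.831457138061523)
top block_center 0.87 [ 0.517 -0.218  0.126]
((518.544677734375, -219.32662963867188), (110.44935607910156, 56.60993957519531), 13.746563911437988)
top block_center 0.76 [0.505 0.074 0.026]
top block_center 0.59 [0.338 0.169 0.026]
top beaker 0.91 [ 0.766 -0.026  0.036]
top tube_rack 0.72 [0.589 0.473 0.073]
top wash_bottle 0.68 [ 0.402 -0.51   0.123]
top measuring_cylinder 0.66 [ 0.62  -0.479  0.017]
top measuring_cylinder 0.47 [ 0.458 -0.238  0.095]
side block_center 0.66 [ 0.516 -0.235  0.126]
((520.330078125, -222.10897827148438), (110.0428237915039, 60.819793701171875), 13.965370178222656)
side block_center 0.6 [0.339 0.154 0.027]
side beaker 0.77 [ 0.752 -0.049  0.06 ]
side tube_rack 0.65 [0.59  0.474 0.069]
side wash_bottle 0.94 [ 0.411 -0.548  0.097]
side measuring_cylinder 0.83 [ 0.626 -0.498  0.048]
```

View pics/end.png

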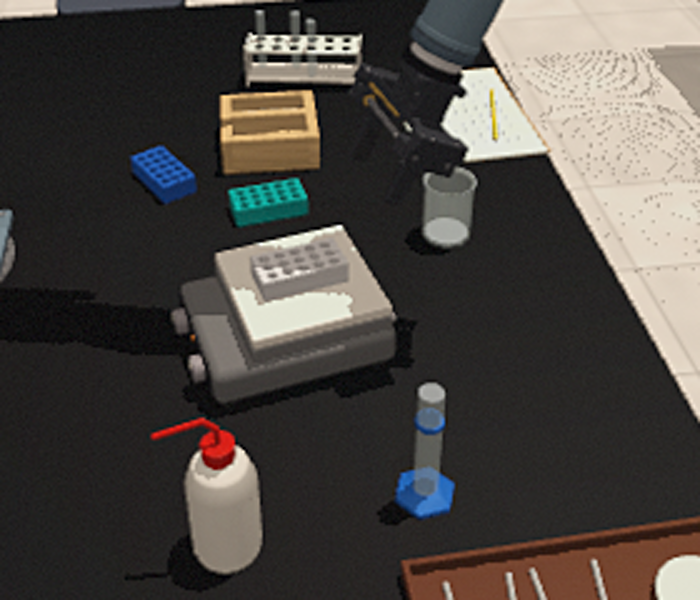

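The block lies flat in the middle of the hotplate with its holes up. It is off-centre by about 1 mm and 0.3–1° out of square, the gripper is clear, and the four bystanders haven't moved. Handing in.

```bash
python3 -c "from bench import order; print(order.sign_off())"
```

```text
the job is handed in; nothing more can be done
None
```

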